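Set out the coffee cups and the milk jug

ROBOT

A 6-joint arm with a two-finger parallel gripper is mounted at the origin on the work surface. World frame = base frame: x ahead of the robot, y to its left, z up, the work surface at z = 0. Lengths are in mm, angles in rad, forces in N, time in s.
With the tool pointing down it reaches from about 400 to 925 mm from the base axis. Payload 12.5 kg.
Tool frame: the origin (TCP) lies on the mounting face of the last link; the fingertips stand 190 mm ahead of it and the grasp point (between the pads) lies 171 mm ahead of it; z points along the fingers, y is the line along which they close (so a half turn about z gives the same grasp; the last joint's range is limited). The gripper opens to 95 mm and grips with 3 to 60 N. Pads are 20 mm wide; open, the fingers measure 119 mm over their backs; the gripper's body (75 mm by 180 mm) begins 59 mm behind the grasp point.
Start: joints at [-1.255, 0.491, 1.559, -0, 1.092, -0.106], TCP at [255.896, -570.212, 404.761] pointing down, gripper open.
Joint ranges: [-3.1, 3.1], [-0.84, 2.19], [0.05, 2.79], [-1.13, 4.28], [0.06, 2.93], [-2.69, 2.69]. Speed limits (rad/s): [2.22, 2.22, 2.79, 3.14, 3.14, 3.14].

INTERFACE

Orientations are given as [roll, pitch, yaw] about the fixed x, y, z axes, in that order (R = Rz(yaw) Ry(pitch) Rx(roll)).
In Python, from cell import * gives the robot as it stands.
- The arm moves only by the tool arm_command, never from a script. Its argument "rows" is a list that holds one entry, the list of rows, each a list of 7 numbers: the shift along the tool's x, y, z normalised to -1 to 1, where 1 is 0.15 m, then the turn, a rotation vector about the tool's x, y, z normalised to -1 to 1, where 1 is 360 degrees, then the opening, from -1 (shut) to 1 (fully open). A call has 1 to 10 rows; each row is the pose to reach, as a shift and turn from the pose commanded when the call began, along the tool's axes at that moment, turning the shorter way round; what a row does not reach only later rows make up. A row lasts 1/12 s, in which the tool goes at most 41.7 mm and 7.16 degrees, less where a joint would pass 70% of its speed; a pose out of reach is approached as far as the arm can. A call with a number of a shift or a turn outside -1 to 1 is refused whole. A call with a gripper value outside its range is refused whole. The fingers move at their own pace and stop on an object; the grip force is fixed at half the most. Time passes only in rows, so rows that repeat a pose let the fingers close. It gives the time, the measured TCP pose, the force, the opening and the grip force at its end, in the units of the state.
- state(): the state, without advancing time (a new reading comes with each control period).
- read_camera(name): name is "scene" or "top" or "wrist"; returns (picture, depth): 384x512x3 uint8, red, green, blue; 384x512 float32, mm along the optical axis (not along the pixel's ray), 0 where there is no reading.
- get_calibration(name): a dict with "camera_matrix" (3x3 intrinsics, pixels), "position" and "orientation" of the camera in the world; the wrist camera has in their place "hand_eye" (4x4, takes a point from camera to tool coordinates, whose origin is the TCP and whose axes are the flange's). Camera axes: x right, y up, looking along -z (the intrinsics and any distortion apply to the point x, -y, -z); pixel columns grow to the right and rows downward; lengths in mm; the calibration is good to about 2 mm. A picture is of the moment at which its call begins: read the wrist's pose just before it. get_calibration takes no time and is no camera call.
- job_done(): hands the job in; it is judged then, once.
The state is a dict: "t": time; "joints": joint angles; "qvel": joint speeds; "tau": joint torques, N m; "eef_pos": TCP position; "tcp_rot": TCP orientation; "ft_force": force on the tool from outside, world axes, zero at the start; "moment": the same for the moment, N m; "opening": opening from 0.0 (shut) to 1.0 (fully open); "grip_force": force on a finger pad.
Only numpy, scipy, OpenCV 4.12 (cv2) and the standard library are available. Lean on these libraries where they do the work, as an engineer would, in place of code of your own. Each camera call takes 0.05 s, during which the arm holds its last target. There are 200 camera calls.

TASK

Set out the coffee things: stand each of the three handleless white cups upright in the middle of the saucer of its own size (smallest cup on the smallest saucer, middle on middle, largest on largest), and stand the steel milk jug upright in the middle of the square wooden board. Set each one down rather than dropping it, knock nothing over, and leave the saucers, the board, the green tumbler and the sugar jar where they are.

Things in the scene. Friction and masses are not known exactly. Their poses are not given: they have to be found in the camera images.
- cup_small: the small white ceramic cup: plain, straight-sided, no handle, open top, 46 mm outside diameter, 56 mm tall, 4 mm wall, about 100 g, loose, standing upright. Origin: centre of its underside; z up, its yaw means nothing (round)
- cup_medium: the medium white ceramic cup: plain, straight-sided, no handle, open top, 57 mm outside diameter, 64 mm tall, 4 mm wall, about 150 g, loose, standing upright. Origin: centre of its underside; z up, its yaw means nothing (round)
- cup_large: the large white ceramic cup: plain, straight-sided, no handle, open top, 68 mm outside diameter, 72 mm tall, 4 mm wall, about 220 g, loose, standing upright. Origin: centre of its underside; z up, its yaw means nothing (round)
- saucer_small: the small white ceramic saucer: round, 96 mm diameter, flat top 10 mm above its underside, with a low 2 mm bead at the rim and a thin grey circle, 52 mm across, marking the middle; about 150 g, loose. Origin: centre of its underside; z up
- saucer_medium: the medium white ceramic saucer: round, 116 mm diameter, flat top 10 mm above its underside, with a low 2 mm bead at the rim and a thin grey circle, 63 mm across, marking the middle; about 220 g, loose. Origin: centre of its underside; z up
- saucer_large: the large white ceramic saucer: round, 136 mm diameter, flat top 10 mm above its underside, with a low 2 mm bead at the rim and a thin grey circle, 74 mm across, marking the middle; about 300 g, loose. Origin: centre of its underside; z up
- milk_jug: the steel milk jug: straight round body 62 mm outside diameter, 70 mm tall, open top, 3 mm wall, wire handle on its +y side reaching 60 mm from the axis (7 mm thick), small spout on its -y side reaching 42 mm from the axis at the rim, about 200 g, loose, upright. Origin: centre of its underside on the body's axis; z up
- board: the square wooden board: 115 x 115 mm, 12 mm thick, flat, about 250 g, loose. Origin: centre of its underside; z up, x and y along its edges
- tumbler: bystander: green glass tumbler, 58 mm diameter at the foot, 68 mm at the rim, 72 mm tall, upright. Origin: centre of its underside; to be left alone
- sugar_jar: bystander: closed brown glass sugar jar with a wooden lid, 62 mm diameter, 69 mm tall, upright. Origin: centre of its underside; to be left alone
There are look-alikes about, which are no part of the job. Leave any purple look-alike of the cup_small alone.

How it is judged:
By the outcome, as a careful person would: the job done as asked, in the order asked, and still so for the second after the job is handed in, with the robot touching nothing.
It also fails if it takes over 106 s, if anything falls off the work surface, if the arm or the gripper's body presses on something with over 40 N, if the wrist force passes 120 N, or if a joint passes its speed limit or range.

## Working session

There is one attempt and no reset: what is moved stays moved. The work goes in short steps, Python scripts to look and compute and a tool call to move; the robot and the scene stay as the last step left them, time stands still between calls to the robot, and variables do not carry over. Pictures are saved under pics/ and viewed, at most 14 in all, crops included, and the job is handed in when it is done.

Besides the shell and the picture viewer there is one more tool, called by a JSON object that holds its "fn" and its "kwargs". arm_command: Moves the arm, as the interface text tells. Its arguments: {"type":"object","properties":{"rows":{"type":"array","items":{"type":"array","items":{"type":"array","items":{"type":"number","minimum":-1,"maximum":1}}}}},"required":["rows"]}

```bash
ls; mkdir -p pics; cat > h.py <<'E'
from cell import *
import numpy as np, cv2
from scipy.spatial.transform import Rotation as R
def cloud(name):
    s=state(); c=get_calibration(name); im,d=read_camera(name)
    K=np.array(c["camera_matrix"]); v,u=np.mgrid[:384,:512]
    x=(u-K[0,2])/K[0,0]*d; y=(v-K[1,2])/K[1,1]*d
    P=np.stack([x,-y,-d],-1)
    if name=="wrist":
        H=np.array(c["hand_eye"]); P=P@H[:3,:3].T+H[:3,3]
        P=P@R.from_euler('xyz',s["tcp_rot"]).as_matrix().T+np.array(s["eef_pos"])
    else:
        P=P@R.from_euler('xyz',c["orientation"]).as_matrix().T+np.array(c["position"])
    P[d==0]=np.nan
    return im,P
E
python3 - <<'E'
from h import *
print(state()); print(get_calibration("top"))
for n in("top","scene"):
    im,P=cloud(n); np.save(f"{n}.npy",P); cv2.imwrite(f"pics/{n}.png",im[...,::-1])
E
```

```text
pics
{'t': 0.0, 'joints': array([-1.25458113e+00,  4.91558784e-01,  1.55948818e+00, -1.92278129e-05,
        1.09170122e+00, -1.05612911e-01]), 'qvel': array([9.83830978e-05, 5.88457847e-04, 2.51438881e-04, 2.55206785e-03,
       3.04846110e-04, 3.03753510e-04]), 'tau': array([-1.55946823e-04, -6.12650084e+01, -2.58183521e+01,  6.92353863e-02,
        4.81873623e-02, -1.11939901e-04]), 'eef_pos': array([ 255.89102927, -570.16497392,  404.14876989]), 'tcp_rot': array([-3.14044177e+00, -1.04854304e-04,  4.21836918e-01]), 'ft_force': array([-0.29154422, -0.44396214, -0.27221454]), 'moment': array([0.01630987, 0.003975  , 0.03362778]), 'grip_force': 0.0, 'opening': 1.0021641913279846}
{'camera_matrix': array([[480.00528175,   0.        , 256.09524555],
       [  0.        , 480.00528175, 197.38797995],
       [  0.        ,   0.        ,   1.        ]]), 'position': array([ 391.712134  ,   -9.7891286 , 1462.96443393]), 'orientation': array([ 0.05694636,  0.00808867, -1.56138725])}
```

View pics/top.png

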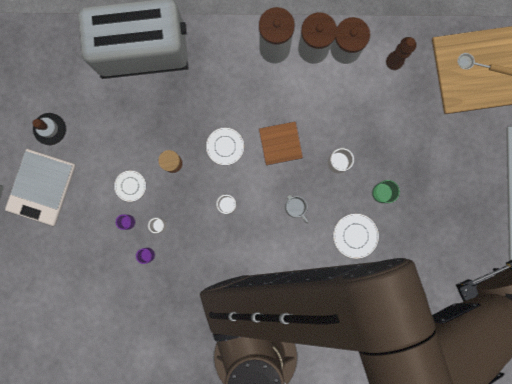

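View pics/scene.png

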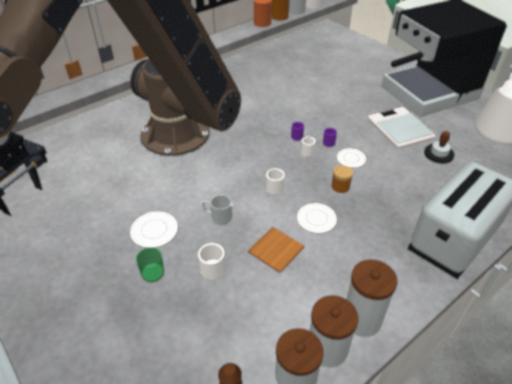

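The top view shows these objects (pixels):
- **Cups:** small at (156,226), medium at (226,204), large at (341,160)
- **Saucers:** small at (130,186), medium at (225,146), large at (356,236)
- **Jug and board:** jug at (296,207), board at (281,143)
- **To leave alone:** sugar jar at (170,161), tumbler at (385,191), purple decoys at (125,222) and (146,256)

The scene view agrees.

```bash
cat > m.py <<'E'
from h import *
P=np.load("top.npy"); im=cv2.imread("pics/top.png")
obj=dict(cup_small=(156,226,13,56,23),cup_medium=(226,204,15,64,28.5),cup_large=(342,159,18,72,34),
 saucer_small=(130,186,22,11,48),saucer_medium=(225,146,24,11,58),saucer_large=(356,236,28,11,68),
 jug=(296,207,22,70,31),board=(281,143,30,12,0),tumbler=(385,191,17,72,34),sugar=(170,161,15,69,31),pur1=(125,222,12,56,23),pur2=(146,256,12,56,23))
for n,(u,v,w,h,r) in obj.items():
    Q=P[v-w:v+w+1,u-w:u+w+1].reshape(-1,3)
    zs=Q[:,2]; k=(zs>h-5)&(zs<h+6)
    q=Q[k].astype(np.float32)
    c,rr=cv2.minEnclosingCircle(q[:,:2])
    rect=cv2.minAreaRect(q[:,:2])
    print(n,k.sum(),"c",np.round(c,1),"r",round(rr,1),r,"rect",np.round(rect[0],1),np.round(rect[1],1),round(rect[2],1),"z",round(float(np.median(q[:,2])),1), "R",round(float(np.hypot(*c))))
print("table z",np.nanmedian(P[250:260,60:100,2]),np.nanmedian(P[200:210,255:270,2]))
E
python3 m.py
```

```text
Traceback (most recent call last):
  File "m.py", line 10, in <module>
    c,rr=cv2.minEnclosingCircle(q[:,:2])
         ~~~~~~~~~~~~~~~~~~~~~~^^^^^^^^^
cv2.error: OpenCV(4.12.0) /io/opencv/modules/imgproc/src/shapedescr.cpp:201: error: (-215:Assertion failed) count >= 0 && (depth == CV_32F || depth == CV_32S) in function 'minEnclosingCircle'
```

```bash
sed -i 's/c,rr=cv2.minEncl.*/q=np.ascontiguousarray(q); xy=np.ascontiguousarray(q[:,:2]); c,rr=cv2.minEnclosingCircle(xy)/; s/minAreaRect(q\[:,:2\])/minAreaRect(xy)/; s/^    q=Q\[k\]/    if k.sum()<5: print(n,np.nanpercentile(zs,[1,10,50,90,99])); continue\n    q=Q[k]/' m.py; python3 m.py
```

```text
cup_small 71 c [388.6 295.7] r 23.6 23 rect [388.1 296.4] [41.  45.8] 0.7 z 56.1 R 488
cup_medium 77 c [451.7  89.5] r 28.2 28.5 rect [451.3  90. ] [53.  53.2] 0.9 z 63.5 R 461
cup_large 96 c [ 584.2 -247.3] r 33.9 34 rect [ 584.8 -246.7] [64.8 64.6] 2.9 z 72.0 R 634
saucer_small 766 c [504.7 392.2] r 83.4 48 rect [504.7 387.8] [131.8 135.6] 0.6 z 10.8 R 639
saucer_medium 1063 c [631.3 100.7] r 100.7 58 rect [631.   99.2] [147.5 146.5] 0.6 z 10.8 R 639
saucer_large 1502 c [ 363.1 -287.4] r 108.6 68 rect [ 362.2 -297.7] [165.7 165.9] 0.5 z 10.6 R 463
jug 78 c [ 451.  -112.6] r 35.3 31 rect [ 447.  -115.4] [61.  59.8] 84.1 z 69.7 R 465
board 1328 c [631.1 -68.2] r 116.0 0 rect [641.8 -71.6] [184.9 182.9] 0.6 z 12.4 R 635
tumbler 83 c [ 493.  -379.7] r 34.2 34 rect [ 493.  -379.5] [66.1 64.7] 89.0 z 71.8 R 622
sugar 322 c [577.8 258.8] r 30.9 31 rect [577.8 258.4] [59.8 59. ] 4.3 z 69.6 R 633
pur1 70 c [397. 391.] r 23.3 23 rect [396.7 391.3] [44.8 43.4] 14.9 z 55.9 R 557
pur2 69 c [298.3 329.6] r 22.9 23 rect [298.8 329.5] [44.7 44. ] 90.0 z 56.5 R 445
table z 0.8620646439217126 0.78691801808327
```

```bash
cat > m2.py <<'E'
from h import *
from scipy.optimize import least_squares
import sys
def blob(P,u,v,w,lo,hi):
    m=np.zeros(P.shape[:2],np.uint8); s=np.s_[v-w:v+w+1,u-w:u+w+1]
    m[s]=(P[s][...,2]>lo)&(P[s][...,2]<hi)
    n,l,st,ce=cv2.connectedComponentsWithStats(m,connectivity=4)
    return P[l==1+np.argmax(st[1:,4])]
def saucers(P):
    for n,u,v,w,r in(("s",130,186,22,48),("m",225,146,24,58),("l",356,236,28,68)):
        q=blob(P,u,v,w,6,16).astype(np.float32)[:,:2]
        c=np.median(q,0); e=cv2.minEnclosingCircle(np.ascontiguousarray(q))
        b=cv2.minAreaRect(np.ascontiguousarray(q))
        print(n,len(q),"mean",q.mean(0).round(1),"enc",np.round(e[0],1),round(e[1],1),"rect",np.round(b[0],1),np.round(b[1],1),r)
    q=blob(P,281,143,30,7,18).astype(np.float32)[:,:2]
    b=cv2.minAreaRect(np.ascontiguousarray(q)); print("board",q.mean(0).round(1),np.round(b[0],1),np.round(b[1],1),round(b[2],1))
def circ(q,r,c0):
    return least_squares(lambda p:np.hypot(q[:,0]-p[0],q[:,1]-p[1])-r,c0,loss="soft_l1").x
if __name__=="__main__":
    P=np.load("top.npy"); saucers(P)
    for n,(u,v,w,h,r) in dict(s=(156,226,13,56,21),m=(226,204,15,64,26.5),l=(342,159,18,72,32),jug=(296,207,18,70,29.5)).items():
        Q=P[v-w:v+w+1,u-w:u+w+1].reshape(-1,3); q=Q[(Q[:,2]>h-5)&(Q[:,2]<h+6)]
        c=circ(q[:,:2],r,q[:,:2].mean(0)); print(n,c.round(1))
    Q=P[185:232,275:320].reshape(-1,3); q=Q[Q[:,2]>12]; d=q[:,:2]-c; rr=np.hypot(*d.T)
    for k in np.where(rr>37)[0]: print(q[k].round(0),rr[k].round(0),np.degrees(np.arctan2(d[k,1],d[k,0])).round(0))
E
python3 m2.py
```

```text
s 687 mean [506.2 386. ] enc [505.5 386.9] 49.2 rect [506.7 386.8] [95. 94.] 48
m 979 mean [630.1  98.6] enc [630.2  97.1] 59.1 rect [629.8  99. ] [113.6 110.1] 58
l 1412 mean [ 361.8 -298.8] enc [ 362.  -300.7] 69.6 rect [ 361.9 -298.7] [134.2 133.7] 68
board [641.1 -70.9] [641.3 -70.7] [115.9 115. ] 11.5
s [387.8 294.9]
m [451.5  89.5]
l [ 584.1 -247. ]
jug [ 446.8 -115. ]
[494. -91.  15.] 53.0 27.0
[479. -94.  65.] 39.0 33.0
[479. -96.  66.] 37.0 30.0
[476. -88.  66.] 40.0 43.0
[476. -91.  65.] 38.0 40.0
[473. -88.  64.] 38.0 46.0
[ 416. -136.   17.] 37.0 -146.0
[ 415. -135.   61.] 37.0 -147.0
[ 416. -138.   57.] 39.0 -143.0
[ 416. -141.   61.] 41.0 -140.0
[ 413. -136.   15.] 40.0 -148.0
[ 413. -139.   19.] 41.0 -145.0
[ 413. -138.   64.] 41.0 -147.0
[ 413. -141.   61.] 43.0 -143.0
[ 413. -144.   60.] 45.0 -140.0
[ 410. -139.   16.] 44.0 -147.0
[ 410. -141.   25.] 45.0 -144.0
[ 410. -141.   61.] 45.0 -145.0
[ 410. -144.   59.] 47.0 -142.0
[ 410. -147.   57.] 49.0 -139.0
[ 407. -142.   21.] 48.0 -146.0
[ 407. -141.   58.] 48.0 -147.0
[ 407. -144.   63.] 49.0 -145.0
[ 407. -147.   60.] 51.0 -141.0
[ 404. -144.   31.] 51.0 -146.0
[ 404. -144.   58.] 52.0 -146.0
[ 404. -147.   61.] 53.0 -144.0
[ 404. -150.   60.] 55.0 -141.0
[ 401. -146.   43.] 55.0 -146.0
[ 401. -147.   61.] 56.0 -145.0
[ 401. -151.   48.] 58.0 -142.0
[ 398. -148.   45.] 59.0 -146.0
```

{"fn": "arm_command", "kwargs": {"rows": [[[1,-1,0,0,0,0.0671,0],[1,-1,0,0,0,0.0671,-0.2],[1,-1,0,0,0,0.0671,-0.2],[1,-1,0,0,0,0.0671,-0.2],[1,-1,0,0,0,0.0671,-0.2],[1,-1,0,0,0,0.0671,0],[1,-1,0,0,0,0.0671,0],[1,-1,0,0,0,0.0671,0]]]}}

```text
t: 0.77
eef_pos: [331.5, -372.2, 404.9]
tcp_rot: [3.141, -0.0, 0.001]
ft_force: [-0.1, -0.4, -0.0]
opening: 0.521
grip_force: 0.0
```

{"fn": "arm_command", "kwargs": {"rows": [[[0.66,-1,0,0,0,0,0.2],[0.66,-1,0,0,0,0,0.2],[0.66,-1,0,0,0,0,0.2],[0.66,-1,0,0,0,0,0.2],[0.66,-1,0,0,0,0,0.2],[0.66,-1,0,0,0,0,0.2]]]}}

```text
t: 1.27
eef_pos: [431.6, -221.1, 404.5]
tcp_rot: [-3.142, -0.0, 0.002]
ft_force: [0.2, -0.4, 0.7]
opening: 0.603
grip_force: 0.0
```

{"fn": "arm_command", "kwargs": {"rows": [[[0.14,-1,0,0,0,0,0.2],[0.14,-1,0,0,0,0,0.2],[0.14,-1,0,0,0,0,0.2],[0.14,-1,0,0,0,0,0.2],[0.14,-1,0,0,0,0,0.2],[0.14,-1,0,0,0,0,0.2]]]}}

```text
t: 1.77
eef_pos: [451.6, -72.6, 404.6]
tcp_rot: [3.141, -0.0, 0.001]
ft_force: [0.2, -1.1, 0.5]
opening: 0.599
grip_force: 0.0
```

{"fn": "arm_command", "kwargs": {"rows": [[[0,-1,0,0,0,0,0.2],[0,-1,0,0,0,0,0.2],[0,-1,0,0,0,0,0.2],[0,-1,0,0,0,0,0.2],[0,-1,0,0,0,0,0.2],[0,-1,0,0,0,0,0.2]]]}}

```text
t: 2.27
eef_pos: [451.9, 77.2, 404.5]
tcp_rot: [3.141, 0.0, 0.001]
ft_force: [-0.4, -0.2, -1.0]
opening: 0.601
grip_force: 0.0
```

```bash
cat >> h.py <<'E'
def go(x=None,y=None,z=None,yaw=0):
    s=state(); p=np.array(s["eef_pos"]); r=s["tcp_rot"]
    t=np.array([x if x is not None else p[0],y if y is not None else p[1],z if z is not None else p[2]])
    M=R.from_euler('xyz',r).as_matrix()
    print("t",round(s["t"],2),"p",p.round(1),"rot",np.round(r,4),"open",round(s["opening"],3),"grip",round(s["grip_force"],1),"F",np.round(s["ft_force"],1))
    print("rows shift",(M.T@(t-p)/150).round(3),"turn z",round((np.degrees(r[2])-yaw)/360,4))
E
python3 -c "
from h import *
go(388,295.3,300)"
```

```text
t 2.27 p [451.9  77.2 404.5] rot [3.1412e+00 0.0000e+00 6.0000e-04] open 0.601 grip 0.0 F [-0.4 -0.2 -1. ]
rows shift [-0.425 -1.455  0.696] turn z 0.0001
```

{"fn": "arm_command", "kwargs": {"rows": [[[-0.2,-0.95,0.35,0,0,0,0.3],[-0.2,-0.95,0.35,0,0,0,0.3],[-0.2,-0.95,0.35,0,0,0,0.3],[-0.2,-0.95,0.35,0,0,0,0.3],[-0.2,-0.95,0.35,0,0,0,0.3],[-0.2,-0.95,0.35,0,0,0,0.3]]]}}

```text
t: 2.77
eef_pos: [422.0, 219.7, 351.6]
tcp_rot: [3.141, 0.001, 0.0]
ft_force: [0.7, -0.9, 0.4]
opening: 0.652
grip_force: 0.0
```

{"fn": "arm_command", "kwargs": {"rows": [[[-0.225,-0.505,0,0,0,0,0.3],[-0.225,-0.505,0,0,0,0,0.3],[-0.225,-0.505,0,0,0,0,0.3],[-0.225,-0.505,0,0,0,0,0.3],[-0.225,-0.505,0,0,0,0,0.3],[-0.225,-0.505,0,0,0,0,0.3]]]}}

```text
t: 3.27
eef_pos: [388.6, 294.6, 352.4]
tcp_rot: [3.141, -0.0, -0.002]
ft_force: [-0.2, -0.1, -0.1]
opening: 0.65
grip_force: 0.0
```

```bash
python3 -c "
from h import *
from m2 import circ
print(get_calibration('wrist')['hand_eye'].round(3))
im,P=cloud('wrist'); cv2.imwrite('pics/w1.png',im[...,::-1]); np.save('w1.npy',P)
go(388,295.3,210)
Q=P.reshape(-1,3); q=Q[(abs(Q[:,2]-56)<5)&(np.hypot(Q[:,0]-388,Q[:,1]-295)<40)]
print(len(q),q.mean(0),circ(q[:,:2],21,q[:,:2].mean(0)),cv2.minEnclosingCircle(np.ascontiguousarray(q[:,:2].astype(np.float32))))
"
```

```text
[[ 1.0000e-03  9.5900e-01  2.8300e-01  7.9538e+01]
 [ 1.0000e+00 -1.0000e-03  0.0000e+00 -5.7000e-01]
 [ 1.0000e-03  2.8300e-01 -9.5900e-01  2.0945e+01]
 [ 0.0000e+00  0.0000e+00  0.0000e+00  1.0000e+00]]
t 3.32 p [388.5 294.7 352.4] rot [ 3.1415e+00 -3.0000e-04 -2.3000e-03] open 0.65 grip 0.0 F [-0.3 -0.5 -0.3]
rows shift [-0.004 -0.004  0.949] turn z -0.0004
489 [387.6600215  296.55989015  54.63778664] [387.52503573 296.70055376] ((387.03985595703125, 296.8407287597656), 22.984375)
```

View pics/w1.png

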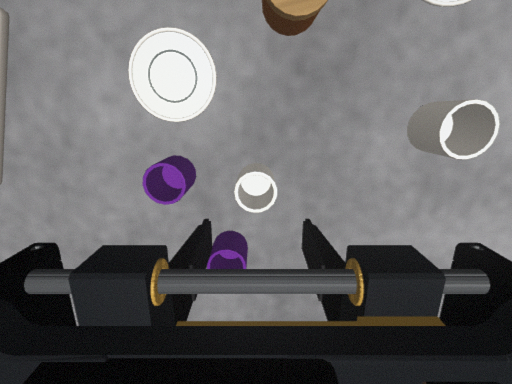

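Wrist view: small cup at (256,191), small saucer at (172,75), and both purple decoys are clear of the fingers. I'll descend and grip.

{"fn": "arm_command", "kwargs": {"rows": [[[-0.006,-0.01,0.5,0,0,0,0.3],[-0.006,-0.01,0.5,0,0,0,0.3],[-0.006,-0.01,0.75,0,0,0,0.3],[-0.006,-0.01,0.9,0,0,0,0.3],[-0.006,-0.01,0.985,0,0,0,0.3],[-0.006,-0.01,0.985,0,0,0,0.3],[-0.006,-0.01,0.985,0,0,0,0.1],[-0.006,-0.01,0.985,0,0,0,0],[-0.006,-0.01,0.985,0,0,0,-0.1],[-0.006,-0.01,0.985,0,0,0,-0.2]]]}}

```text
t: 4.15
eef_pos: [386.8, 297.7, 205.6]
tcp_rot: [-3.141, -0.002, 0.0]
ft_force: [0.9, -2.8, 5.0]
opening: 0.485
grip_force: 30.0
```

{"fn": "arm_command", "kwargs": {"rows": [[[0,0,0,0,0,0,-0.4],[0,0,0,0,0,0,-0.6],[0,0,0,0,0,0,-1],[0,0,0,0,0,0,-1],[0,0,0,0,0,0,-1],[0,0,0,0,0,0,-1]]]}}

```text
t: 4.65
eef_pos: [386.8, 297.7, 205.6]
tcp_rot: [-3.141, -0.002, 0.0]
ft_force: [1.4, -3.2, 8.3]
opening: 0.483
grip_force: 30.0
```

```bash
python3 -c "
from h import *
from m2 import blob
go(506,386.4,290)
P=np.load('w1.npy')
q=blob(P,172,75,60,6,16).astype(np.float32)[:,:2]
print(len(q),q.mean(0),cv2.minEnclosingCircle(np.ascontiguousarray(q)))
"
```

```text
t 4.65 p [386.8 297.7 205.6] rot [-3.1408e+00 -2.0000e-03  3.0000e-04] open 0.483 grip 30.0 F [ 1.4 -3.2  8.3]
rows shift [ 0.796 -0.591 -0.561] turn z 0.0001
6487 [507.66406 387.7406 ] ((506.15234375, 387.5972900390625), 47.99350357055664)
```

{"fn": "arm_command", "kwargs": {"rows": [[[0,0,-0.2,0,0,0,-1],[0,0,-0.4,0,0,0,-1],[0,0,-0.5,0,0,0,-1],[0,0,-0.5,0,0,0,-1],[0,0,-0.5,0,0,0,-1]]]}}

```text
t: 5.07
eef_pos: [386.4, 297.8, 280.2]
tcp_rot: [-3.141, -0.002, 0.0]
ft_force: [-1.0, -0.5, -2.4]
opening: 0.485
grip_force: 30.0
```

```bash
python3 -c "
from h import *
go(506,387.6,219)
"
```

```text
t 5.07 p [386.4 297.8 280.2] rot [-3.1405e+00 -2.0000e-03  3.0000e-04] open 0.485 grip 30.0 F [-1.  -0.5 -2.4]
rows shift [ 0.797 -0.598  0.41 ] turn z 0.0
```

{"fn": "arm_command", "kwargs": {"rows": [[[0.25,-0.19,0,0,0,0,-1],[0.5,-0.38,0,0,0,0,-1],[0.7,-0.53,0,0,0,0,-1],[0.793,-0.6,0,0,0,0,-1],[0.793,-0.6,0,0,0,0,-1],[0.793,-0.6,0.15,0,0,0,-1],[0.793,-0.6,0.3,0,0,0,-1],[0.793,-0.6,0.37,0,0,0,-1],[0.793,-0.6,0.37,0,0,0,-1],[0.793,-0.6,0.37,0,0,0,-1]]]}}

```text
t: 5.9
eef_pos: [505.3, 387.7, 223.3]
tcp_rot: [3.141, 0.002, 0.0]
ft_force: [1.0, -0.8, -0.9]
opening: 0.481
grip_force: 30.0
```

```bash
python3 -c "
from h import *
go(505.6,387.6,216)
im,P=cloud('wrist'); cv2.imwrite('pics/w2.png',im[100:384,:,::-1])
"
```

```text
t 5.9 p [505.3 387.7 223.3] rot [3.1405e+00 1.6000e-03 2.0000e-04] open 0.481 grip 30.0 F [ 1.  -0.8 -0.9]
rows shift [0.002 0.    0.049] turn z 0.0
```

View pics/w2.png

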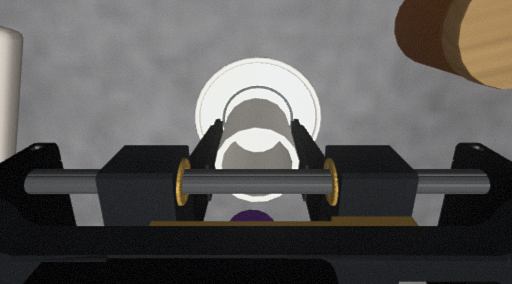

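The cup and the saucer's ring line up at column 258. I'll lower the rest of the way.

{"fn": "arm_command", "kwargs": {"rows": [[[0,0,0.025,0,0,0,-1],[0,0,0.04,0,0,0,-1],[0,0,0.049,0,0,0,-1],[0,0,0.049,0,0,0,-1]]]}}

```text
t: 6.28
eef_pos: [505.5, 387.8, 216.7]
tcp_rot: [-3.142, -0.0, 0.0]
ft_force: [-1.5, 1.1, -1.4]
opening: 0.486
grip_force: 30.0
```

```bash
python3 -c "
from h import *
go(505.6,387.6,216)
"
```

```text
t 6.28 p [505.5 387.8 216.7] rot [-3.1416e+00 -2.0000e-04  2.0000e-04] open 0.486 grip 30.0 F [-1.5  1.1 -1.4]
rows shift [0.001 0.001 0.005] turn z 0.0
```

{"fn": "arm_command", "kwargs": {"rows": [[[0,0,0.006,0,0,0,-1],[0,0,0.009,0,0,0,-1],[0,0,0.009,0,0,0,-1]]]}}

```text
t: 6.53
eef_pos: [505.5, 387.8, 215.6]
tcp_rot: [-3.141, -0.0, 0.0]
ft_force: [-1.0, -1.7, 3.3]
opening: 0.485
grip_force: 30.0
```

```bash
python3 -c "
from h import *
go(505.6,387.6,216)
"
```

```text
t 6.53 p [505.5 387.8 215.6] rot [-3.1415e+00 -4.0000e-04  2.0000e-04] open 0.485 grip 30.0 F [-1.  -1.7  3.3]
rows shift [ 0.001  0.002 -0.002] turn z 0.0
```

{"fn": "arm_command", "kwargs": {"rows": [[[0,0,0,0,0,0,0.05],[0,0,0,0,0,0,0.1],[0,0,0,0,0,0,0.2],[0,0,0,0,0,0,0.3],[0,0,-0.1,0,0,0,0.3],[0,0,-0.35,0,0,0,0.3],[0,0,-0.6,0,0,0,0.3],[0,0,-0.9,0,0,0,0.3],[0,0,-0.9,0,0,0,0.3]]]}}

```text
t: 7.28
eef_pos: [506.0, 388.3, 357.5]
tcp_rot: [-3.136, -0.009, 0.0]
ft_force: [0.6, -0.4, 0.4]
opening: 0.649
grip_force: 0.0
```

{"fn": "arm_command", "kwargs": {"rows": [[[-0.18,1,0,0,0,0,0.6],[-0.18,1,0,0,0,0,0.6],[-0.18,1,0,0,0,0,0.6],[-0.18,1,0,0,0,0,0.6],[-0.18,1,0,0,0,0,0.6]]]}}

```text
t: 7.7
eef_pos: [477.6, 234.2, 350.4]
tcp_rot: [3.141, 0.001, -0.003]
ft_force: [0.2, 0.7, -0.0]
opening: 0.794
grip_force: 0.0
```

{"fn": "arm_command", "kwargs": {"rows": [[[-0.18,0.98,0,0,0,0,0.6],[-0.18,0.98,0,0,0,0,0.6],[-0.18,0.98,0,0,0,0,0.6],[-0.18,0.98,0,0,0,0,0.6],[-0.18,0.98,0,0,0,0,0.6],[-0.18,0.98,0,0,0,0,0.6]]]}}

```text
t: 8.2
eef_pos: [451.8, 90.2, 350.4]
tcp_rot: [-3.142, -0.001, -0.002]
ft_force: [-0.9, -0.1, -0.1]
opening: 0.802
grip_force: 0.0
```

```bash
cat >> h.py <<'E'
def rim(P,x,y,h,r,rad=55):
    from m2 import circ
    Q=P.reshape(-1,3); q=Q[(abs(Q[:,2]-h)<5)&(np.hypot(Q[:,0]-x,Q[:,1]-y)<rad)]
    q=q[:,:2].astype(np.float32); e=cv2.minEnclosingCircle(np.ascontiguousarray(q))
    print("rim",len(q),circ(q,r-2,q.mean(0)).round(1),"enc",np.round(e[0],1),round(e[1],1))
def ring(P,x,y,r):
    from m2 import blob
    m=(abs(P[...,2]-11)<5)&(np.hypot(P[...,0]-x,P[...,1]-y)<r+12)
    n,l,st,ce=cv2.connectedComponentsWithStats(m.astype(np.uint8),connectivity=4)
    q=P[l==1+np.argmax(st[1:,4])][:,:2].astype(np.float32); e=cv2.minEnclosingCircle(np.ascontiguousarray(q))
    print("saucer",len(q),"enc",np.round(e[0],1),round(e[1],1),r)
E
python3 -c "
from h import *
go(451.5,89.6,350)
im,P=cloud('wrist'); cv2.imwrite('pics/w3.png',im[...,::-1])
rim(P,451.5,89.6,64,28.5); ring(P,630,98.7,58)
im,P=cloud('top'); cv2.imwrite('pics/t2.png',im[...,::-1])
rim(P,505,386,66,23); ring(P,505,386,48)
"
```

```text
t 8.2 p [451.8  90.2 350.4] rot [-3.1415e+00 -7.0000e-04 -2.1000e-03] open 0.802 grip 0.0 F [-0.9 -0.1 -0.1]
rows shift [-0.002  0.004  0.003] turn z -0.0003
rim 675 [452.   90.6] enc [451.5  90.5] 28.4
saucer 6717 enc [630.  100.4] 57.9 58
rim 67 [505.7 386.2] enc [505.7 386.3] 22.8
saucer 448 enc [507.1 387.7] 50.0 48
```

View pics/w3.png

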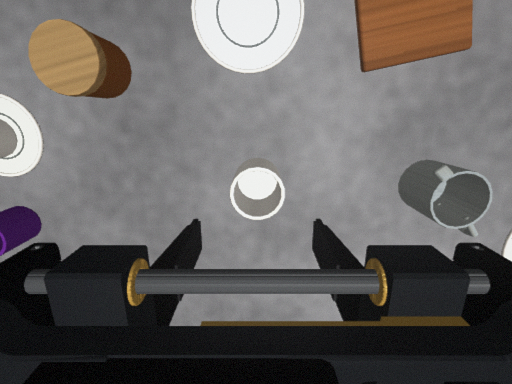

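View pics/t2.png

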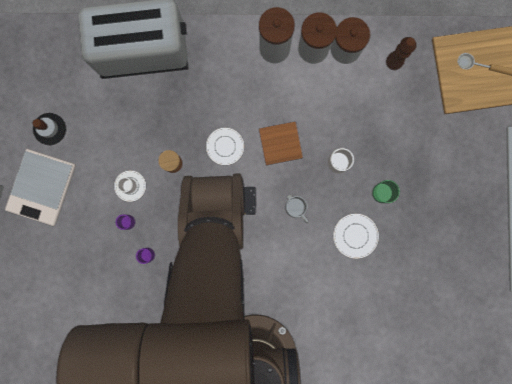

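Small cup sits at (505.7,386.2) against its saucer's (506.2,386.4), so it's centred. In the wrist view the medium cup is at (257,193), between the fingers, so I'll take it next.

{"fn": "arm_command", "kwargs": {"rows": [[[0,-0.002,0.3,0,0,0,0.6],[0,-0.002,0.55,0,0,0,0.6],[0,-0.002,0.8,0,0,0,0.6],[0,-0.002,0.94,0,0,0,0.6],[0,-0.002,0.94,0,0,0,0.5],[0,-0.002,0.94,0,0,0,0.3],[0,-0.002,0.94,0,0,0,0.2],[0,-0.002,0.94,0,0,0,0],[0,-0.002,0.94,0,0,0,-0.3],[0,-0.002,0.94,0,0,0,-1]]]}}

```text
t: 9.13
eef_pos: [451.8, 91.3, 210.6]
tcp_rot: [-3.141, -0.003, 0.0]
ft_force: [-0.4, 3.9, 9.6]
opening: 0.591
grip_force: 30.0
```

{"fn": "arm_command", "kwargs": {"rows": [[[0,0,0,0,0,0,-1],[0,0,0,0,0,0,-1],[0,0,0,0,0,0,-1]]]}}

```text
t: 9.38
eef_pos: [451.8, 91.3, 210.6]
tcp_rot: [-3.141, -0.003, -0.0]
ft_force: [0.8, 3.5, 8.5]
opening: 0.585
grip_force: 30.0
```

{"fn": "arm_command", "kwargs": {"rows": [[[0,0,-0.2,0,0,0,-1],[0,0,-0.4,0,0,0,-1],[0,0,-0.5,0,0,0,-1],[0,0,-0.5,0,0,0,-1],[0,0,-0.5,0,0,0,-1]]]}}

```text
t: 9.8
eef_pos: [451.4, 91.1, 285.2]
tcp_rot: [-3.142, -0.003, 0.0]
ft_force: [-0.5, 0.1, -1.6]
opening: 0.586
grip_force: 30.0
```

```bash
python3 -c "
from h import *
go(629.8,100,219)
"
```

```text
t 9.8 p [451.4  91.1 285.2] rot [-3.1415e+00 -2.7000e-03  1.0000e-04] open 0.586 grip 30.0 F [-0.5  0.1 -1.6]
rows shift [ 1.188 -0.059  0.445] turn z 0.0
```

{"fn": "arm_command", "kwargs": {"rows": [[[0.2,-0.062,0,0,0,0,-1],[0.45,-0.062,0,0,0,0,-1],[0.7,-0.062,0,0,0,0,-1],[0.9,-0.062,0,0,0,0,-1],[0.9,-0.062,0,0,0,0,-1]]]}}

```text
t: 10.22
eef_pos: [590.6, 100.1, 282.8]
tcp_rot: [3.142, -0.002, -0.0]
ft_force: [-1.5, -0.6, -1.9]
opening: 0.586
grip_force: 30.0
```

{"fn": "arm_command", "kwargs": {"rows": [[[0.2,0,0,0,0,0,-1],[0.289,0,0,0,0,0,-1],[0.289,0,0.1,0,0,0,-1],[0.289,0,0.25,0,0,0,-1],[0.289,0,0.37,0,0,0,-1],[0.289,0,0.4,0,0,0,-1],[0.289,0,0.4,0,0,0,-1],[0.289,0,0.4,0,0,0,-1]]]}}

```text
t: 10.88
eef_pos: [629.7, 100.4, 223.4]
tcp_rot: [3.141, 0.002, 0.0]
ft_force: [-0.6, -0.1, -1.6]
opening: 0.589
grip_force: 30.0
```

```bash
python3 -c "
from h import *
go(629.8,100.4,220.6)
"
```

```text
t 10.88 p [629.7 100.4 223.4] rot [3.1414e+00 1.6000e-03 1.0000e-04] open 0.589 grip 30.0 F [-0.6 -0.1 -1.6]
rows shift [0.001 0.    0.019] turn z 0.0
```

{"fn": "arm_command", "kwargs": {"rows": [[[0,0,0.007,0,0,0,-1],[0,0,0.014,0,0,0,-1],[0,0,0.018,0,0,0,-1],[0,0,0.018,0,0,0,-1]]]}}

```text
t: 11.22
eef_pos: [629.9, 100.5, 221.6]
tcp_rot: [3.142, -0.0, 0.0]
ft_force: [-0.2, 1.1, -1.9]
opening: 0.587
grip_force: 30.0
```

{"fn": "arm_command", "kwargs": {"rows": [[[0,0,0.005,0,0,0,-1],[0,0,0.008,0,0,0,-1],[0,0,0.008,0,0,0,-1]]]}}

```text
t: 11.47
eef_pos: [629.9, 100.4, 220.7]
tcp_rot: [3.142, -0.0, 0.0]
ft_force: [-1.3, -0.3, 2.1]
opening: 0.584
grip_force: 30.0
```

{"fn": "arm_command", "kwargs": {"rows": [[[0,0,0,0,0,0,0.25],[0,0,0,0,0,0,0.35],[0,0,0,0,0,0,0.5],[0,0,0,0,0,0,0.6],[0,0,-0.1,0,0,0,0.6],[0,0,-0.35,0,0,0,0.6],[0,0,-0.6,0,0,0,0.6],[0,0,-0.86,0,0,0,0.6],[0,0,-0.86,0,0,0,0.6]]]}}

```text
t: 12.22
eef_pos: [630.6, 100.6, 356.9]
tcp_rot: [-3.141, -0.011, 0.0]
ft_force: [0.5, 0.6, 0.0]
opening: 0.8
grip_force: 0.0
```

{"fn": "arm_command", "kwargs": {"rows": [[[-0.1,0.9,0,0,0,0,0.9],[-0.1,0.9,0,0,0,0,0.9],[-0.1,0.9,0,0,0,0,0.9],[-0.1,0.9,0,0,0,0,0.9],[-0.1,0.9,0,0,0,0,0.9]]]}}

```text
t: 12.63
eef_pos: [614.7, -37.4, 349.3]
tcp_rot: [3.141, -0.0, -0.004]
ft_force: [-0.9, 1.1, 1.5]
opening: 0.95
grip_force: 0.0
```

{"fn": "arm_command", "kwargs": {"rows": [[[-0.1,0.7,0,0,0,0,0.9],[-0.1,0.7,0,0,0,0,0.9],[-0.1,0.7,0,0,0,0,0.9],[-0.1,0.7,0,0,0,0,0.9]]]}}

```text
t: 12.97
eef_pos: [599.8, -142.2, 349.2]
tcp_rot: [3.141, -0.0, -0.003]
ft_force: [0.6, -0.4, -0.2]
opening: 0.949
grip_force: 0.0
```

{"fn": "arm_command", "kwargs": {"rows": [[[-0.104,0.716,0,0,0,0,0.9],[-0.104,0.716,0,0,0,0,0.9],[-0.104,0.716,0,0,0,0,0.9],[-0.104,0.716,0,0,0,0,0.9],[-0.104,0.716,0,0,0,0,0.9]]]}}

```text
t: 13.38
eef_pos: [584.7, -246.6, 349.0]
tcp_rot: [-3.141, 0.0, -0.001]
ft_force: [-1.0, 0.9, -0.2]
opening: 0.949
grip_force: 0.0
```

```bash
python3 -c "
from h import *
go(584.3,-246.5,213)
im,P=cloud('wrist'); cv2.imwrite('pics/w4.png',im[...,::-1])
rim(P,584,-247,72,34)
im,P=cloud('top'); cv2.imwrite('pics/t3.png',im[...,::-1])
rim(P,630,98,74,28.5); ring(P,362,-299,68)
"
```

```text
t 13.38 p [ 584.7 -246.6  349. ] rot [-3.1412e+00  2.0000e-04 -1.0000e-03] open 0.949 grip 0.0 F [-1.   0.9 -0.2]
rows shift [-0.002 -0.     0.907] turn z -0.0002
rim 870 [ 585.  -246.6] enc [ 584.4 -246.7] 34.0
rim 76 [628.7 100.1] enc [628.8 100. ] 28.5
saucer 189 enc [ 347.7 -339.5] 49.6 68
```

View pics/w4.png

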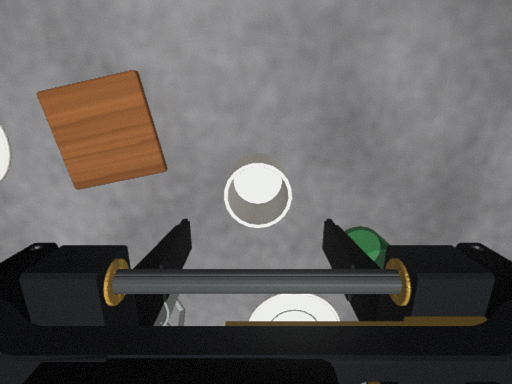

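{"fn": "arm_command", "kwargs": {"rows": [[[-0.001,0,0.3,0,0,0,0.9],[-0.001,0,0.55,0,0,0,0.9],[-0.001,0,0.8,0,0,0,0.9],[-0.001,0,0.907,0,0,0,0.9],[-0.001,0,0.907,0,0,0,0.8],[-0.001,0,0.907,0,0,0,0.6],[-0.001,0,0.907,0,0,0,0.5],[-0.001,0,0.907,0,0,0,0.4],[-0.001,0,0.907,0,0,0,0],[-0.001,0,0.907,0,0,0,-1]]]}}

```text
t: 14.32
eef_pos: [584.6, -246.8, 215.2]
tcp_rot: [3.14, -0.003, 0.0]
ft_force: [0.5, 2.9, 7.2]
opening: 0.714
grip_force: 30.0
```

{"fn": "arm_command", "kwargs": {"rows": [[[0,0,0,0,0,0,-1],[0,0,0,0,0,0,-1],[0,0,0,0,0,0,-1]]]}}

```text
t: 14.57
eef_pos: [584.6, -246.8, 215.2]
tcp_rot: [3.14, -0.003, 0.0]
ft_force: [0.6, 2.6, 7.9]
opening: 0.715
grip_force: 30.0
```

{"fn": "arm_command", "kwargs": {"rows": [[[0,0,-0.2,0,0,0,-1],[0,0,-0.4,0,0,0,-1],[0,0,-0.6,0,0,0,-1],[0,0,-0.6,0,0,0,-1],[0,0,-0.6,0,0,0,-1]]]}}

```text
t: 14.98
eef_pos: [584.1, -246.9, 305.4]
tcp_rot: [3.14, -0.003, 0.0]
ft_force: [-0.6, 0.5, -2.8]
opening: 0.715
grip_force: 30.0
```

```bash
python3 -c "
from h import *
go(362,-299,219)
P=np.load('w1.npy')
im,P=cloud('top'); ring(P,630,98.7,58); rim(P,630,98,74,28.5)
"
```

```text
t 14.98 p [ 584.1 -246.9  305.4] rot [ 3.1397e+00 -3.3000e-03  1.0000e-04] open 0.715 grip 30.0 F [-0.6  0.5 -2.8]
rows shift [-1.483  0.346  0.572] turn z 0.0
saucer 672 enc [631.6  98.7] 59.5 58
rim 82 [628.3 100. ] enc [628.5  99.5] 28.6
```

{"fn": "arm_command", "kwargs": {"rows": [[[-0.2,0.05,0,0,0,0,-1],[-0.45,0.1,0,0,0,0,-1],[-0.7,0.16,0,0,0,0,-1],[-0.9,0.21,0,0,0,0,-1],[-0.9,0.21,0,0,0,0,-1]]]}}

```text
t: 15.45
eef_pos: [445.0, -278.8, 302.0]
tcp_rot: [-3.139, 0.005, -0.002]
ft_force: [2.1, -1.1, -1.4]
opening: 0.715
grip_force: 30.0
```

{"fn": "arm_command", "kwargs": {"rows": [[[-0.25,0.06,0,0,0,0,-1],[-0.48,0.11,0,0,0,0,-1],[-0.583,0.136,0,0,0,0,-1],[-0.583,0.136,0.1,0,0,0,-1],[-0.583,0.136,0.3,0,0,0,-1],[-0.583,0.136,0.45,0,0,0,-1],[-0.583,0.136,0.5,0,0,0,-1],[-0.583,0.136,0.5,0,0,0,-1],[-0.583,0.136,0.5,0,0,0,-1]]]}}

```text
t: 16.2
eef_pos: [361.9, -298.9, 228.0]
tcp_rot: [-3.14, 0.001, 0.0]
ft_force: [-0.3, -0.2, -2.0]
opening: 0.712
grip_force: 30.0
```

```bash
python3 -c "
from h import *
go(361.8,-299,225.2)
im,P=cloud('wrist'); cv2.imwrite('pics/w5.png',im[...,::-1])
"
```

```text
t 16.2 p [ 361.9 -298.9  228. ] rot [-3.1405e+00  1.1000e-03  3.0000e-04] open 0.712 grip 30.0 F [-0.3 -0.2 -2. ]
rows shift [-0.001  0.001  0.018] turn z 0.0
```

View pics/w5.png

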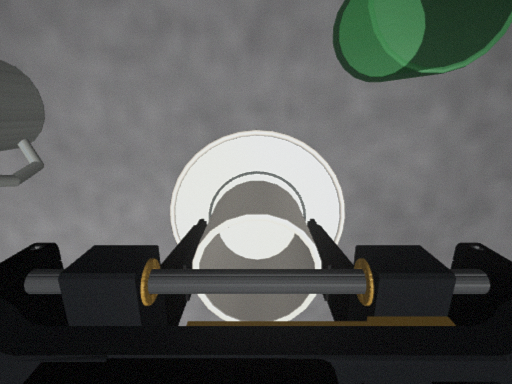

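The cup is centred over the ring, at column 257. I'll set it down.

{"fn": "arm_command", "kwargs": {"rows": [[[0,0,0.008,0,0,0,-1],[0,0,0.014,0,0,0,-1],[0,0,0.014,0,0,0,-1]]]}}

```text
t: 16.5
eef_pos: [361.8, -298.9, 226.6]
tcp_rot: [3.141, -0.001, 0.0]
ft_force: [-0.2, -0.3, -2.4]
opening: 0.714
grip_force: 30.0
```

{"fn": "arm_command", "kwargs": {"rows": [[[0,0,0.003,0,0,0,-1],[0,0,0.006,0,0,0,-1],[0,0,0.006,0,0,0,-1]]]}}

```text
t: 16.75
eef_pos: [361.8, -298.9, 225.4]
tcp_rot: [3.141, -0.0, 0.0]
ft_force: [0.7, 0.1, -1.5]
opening: 0.715
grip_force: 30.0
```

{"fn": "arm_command", "kwargs": {"rows": [[[0,0,0.003,0,0,0,-1],[0,0,0.004,0,0,0,-1],[0,0,0.004,0,0,0,-1]]]}}

```text
t: 17.0
eef_pos: [361.8, -298.9, 224.9]
tcp_rot: [3.141, -0.0, 0.0]
ft_force: [-0.1, 0.5, 1.1]
opening: 0.712
grip_force: 30.0
```

{"fn": "arm_command", "kwargs": {"rows": [[[0,0,0,0,0,0,0.5],[0,0,0,0,0,0,0.6],[0,0,0,0,0,0,0.75],[0,0,0,0,0,0,0.9],[0,0,-0.1,0,0,0,0.9],[0,0,-0.35,0,0,0,0.9],[0,0,-0.6,0,0,0,0.9],[0,0,-0.85,0,0,0,0.9],[0,0,-0.85,0,0,0,0.9],[0,0,-0.85,0,0,0,0.9]]]}}

```text
t: 17.83
eef_pos: [361.7, -298.8, 354.0]
tcp_rot: [3.138, -0.003, 0.0]
ft_force: [-0.2, -0.5, -0.7]
opening: 0.952
grip_force: 0.0
```

```bash
python3 -c "
from h import *
go(446.8,-115,349,yaw=36)
im,P=cloud('wrist'); cv2.imwrite('pics/w6.png',im[...,::-1]); np.save('w6.npy',P)
rim(P,362,-299,82,34); ring(P,362,-299,68)
"
```

```text
t 17.83 p [ 361.7 -298.8  354. ] rot [ 3.1384e+00 -2.8000e-03  3.0000e-04] open 0.952 grip 0.0 F [-0.2 -0.5 -0.7]
rows shift [ 0.568 -1.225  0.031] turn z -0.1
rim 892 [ 361.6 -298.2] enc [ 361.1 -298.3] 33.8
saucer 5337 enc [ 361.8 -298.1] 67.8 68
```

View pics/w6.png

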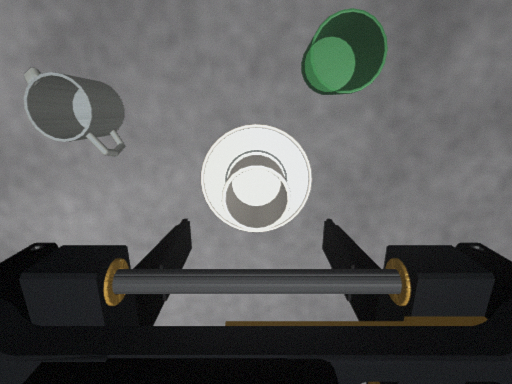

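The large cup is centred to within 0.7 mm, so on to the jug.

{"fn": "arm_command", "kwargs": {"rows": [[[0.3,-0.9,0,0,0,-0.05,0.9],[0.3,-0.9,0,0,0,-0.05,0.9],[0.3,-0.9,0,0,0,-0.05,0.9],[0.3,-0.9,0,0,0,-0.05,0.9],[0.3,-0.9,0,0,0,-0.05,0.9]]]}}

```text
t: 18.3
eef_pos: [407.1, -161.1, 350.8]
tcp_rot: [-3.139, 0.002, 0.318]
ft_force: [-0.2, 0.1, -0.1]
opening: 0.948
grip_force: 0.0
```

```bash
python3 -c "
from h import *
go(446.8,-115,349,yaw=36)
"
```

```text
t 18.3 p [ 407.1 -161.1  350.8] rot [-3.1389e+00  2.1000e-03  3.1800e-01] open 0.948 grip 0.0 F [-0.2  0.1 -0.1]
rows shift [ 0.347 -0.209  0.012] turn z -0.0494
```

{"fn": "arm_command", "kwargs": {"rows": [[[0.347,-0.209,0,0,0,-0.0494,0.9],[0.347,-0.209,0,0,0,-0.0494,0.9],[0.347,-0.209,0,0,0,-0.0494,0.9],[0.347,-0.209,0,0,0,-0.0494,0.9],[0.347,-0.209,0,0,0,-0.0494,0.9]]]}}

```text
t: 18.72
eef_pos: [446.4, -118.4, 351.2]
tcp_rot: [-3.14, 0.001, 0.622]
ft_force: [-0.1, -0.7, 0.1]
opening: 0.952
grip_force: 0.0
```

```bash
python3 -c "
from h import *
im,P=cloud('wrist'); cv2.imwrite('pics/w7.png',im[...,::-1]); np.save('w7.npy',P)
go(446.8,-115,213,yaw=36)
rim(P,447,-115,70,31,34)
from m2 import circ
Q=P.reshape(-1,3); q=Q[(abs(Q[:,2]-12)<5)&(np.hypot(Q[:,0]-641,Q[:,1]+71)<95)]
q=np.ascontiguousarray(q[:,:2].astype(np.float32)); print(len(q),cv2.minAreaRect(q) if len(q) else 0)
"
```

```text
t 18.77 p [ 446.3 -118.6  351.4] rot [-3.1402e+00  1.0000e-03  6.2150e-01] open 0.951 grip 0.0 F [ 0.4  0.2 -0.1]
rows shift [ 0.018 -0.016  0.923] turn z -0.0011
rim 679 [ 446.6 -114.2] enc [ 447.9 -113.8] 32.6
7131 ((625.9986572265625, -72.60382080078125), (84.39949798583984, 115.0951919555664), 11.85922908782959)
```

View pics/w7.png

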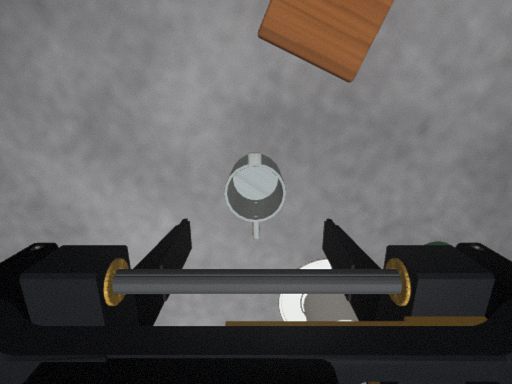

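The handle at (256,229) and spout at (255,158) lie along the tool's x axis, so the fingers will close on the bare sides.

{"fn": "arm_command", "kwargs": {"rows": [[[0.02,-0.018,0.3,0,0,-0.001,0.9],[0.02,-0.018,0.55,0,0,-0.001,0.9],[0.02,-0.018,0.8,0,0,-0.001,0.9],[0.02,-0.018,0.93,0,0,-0.001,0.9],[0.02,-0.018,0.93,0,0,-0.001,0.8],[0.02,-0.018,0.93,0,0,-0.001,0.6],[0.02,-0.018,0.93,0,0,-0.001,0.4],[0.02,-0.018,0.93,0,0,-0.001,0.3],[0.02,-0.018,0.93,0,0,-0.001,0],[0.02,-0.018,0.93,0,0,-0.001,-1]]]}}

```text
t: 19.6
eef_pos: [447.5, -114.2, 213.9]
tcp_rot: [3.139, -0.001, 0.631]
ft_force: [-1.5, -0.9, 10.4]
opening: 0.636
grip_force: 30.0
```

{"fn": "arm_command", "kwargs": {"rows": [[[0,0,0,0,0,0,-1],[0,0,0,0,0,0,-1],[0,0,0,0,0,0,-1]]]}}

```text
t: 19.85
eef_pos: [447.6, -114.2, 214.0]
tcp_rot: [3.139, -0.001, 0.631]
ft_force: [-1.2, -1.5, 9.1]
opening: 0.637
grip_force: 30.0
```

{"fn": "arm_command", "kwargs": {"rows": [[[0,0,-0.2,0,0,0,-1],[0,0,-0.4,0,0,0,-1],[0,0,-0.6,0,0,0,-1],[0,0,-0.6,0,0,0,-1],[0,0,-0.6,0,0,0,-1]]]}}

```text
t: 20.27
eef_pos: [447.3, -113.9, 304.2]
tcp_rot: [3.138, -0.002, 0.631]
ft_force: [-0.5, -0.4, -2.5]
opening: 0.634
grip_force: 30.0
```

```bash
python3 -c "
from h import *
s=state(); p=s['eef_pos']
go(p[0]+194.4,p[1]+44,None,yaw=36)
"
```

```text
t 20.27 p [ 447.3 -113.9  304.2] rot [ 3.1381e+00 -2.0000e-03  6.3110e-01] open 0.634 grip 30.0 F [-0.5 -0.4 -2.5]
rows shift [1.219 0.528 0.004] turn z 0.0004
```

{"fn": "arm_command", "kwargs": {"rows": [[[0.2,0.09,0,0,0,0,-1],[0.4,0.17,0,0,0,0,-1],[0.62,0.27,0,0,0,0,-1],[0.62,0.27,0,0,0,0,-1]]]}}

```text
t: 20.6
eef_pos: [550.6, -91.0, 301.5]
tcp_rot: [3.14, -0.002, 0.632]
ft_force: [-2.8, 0.4, -2.8]
opening: 0.636
grip_force: 30.0
```

{"fn": "arm_command", "kwargs": {"rows": [[[0.2,0.09,0,0,0,0,-1],[0.4,0.17,0,0,0,0,-1],[0.599,0.258,0,0,0,0,-1],[0.599,0.258,0.1,0,0,0,-1],[0.599,0.258,0.3,0,0,0,-1],[0.599,0.258,0.45,0,0,0,-1],[0.599,0.258,0.48,0,0,0,-1],[0.599,0.258,0.48,0,0,0,-1],[0.599,0.258,0.48,0,0,0,-1]]]}}

```text
t: 21.35
eef_pos: [641.7, -70.2, 230.1]
tcp_rot: [-3.141, 0.001, 0.631]
ft_force: [0.5, -0.1, -2.7]
opening: 0.635
grip_force: 30.0
```

```bash
python3 -c "
from h import *
go(641.6,-70,226,yaw=36)
"
```

```text
t 21.35 p [641.7 -70.2 230.1] rot [-3.1408e+00  9.0000e-04  6.3090e-01] open 0.635 grip 30.0 F [ 0.5 -0.1 -2.7]
rows shift [ 0.    -0.001  0.027] turn z 0.0004
```

{"fn": "arm_command", "kwargs": {"rows": [[[0,0,0.01,0,0,0,-1],[0,0,0.02,0,0,0,-1],[0,0,0.024,0,0,0,-1],[0,0,0.024,0,0,0,-1]]]}}

```text
t: 21.68
eef_pos: [641.8, -70.2, 227.4]
tcp_rot: [3.141, -0.0, 0.631]
ft_force: [-0.1, -0.2, -1.4]
opening: 0.635
grip_force: 30.0
```

{"fn": "arm_command", "kwargs": {"rows": [[[0,0,0.003,0,0,0,-1],[0,0,0.005,0,0,0,-1],[0,0,0.005,0,0,0,-1]]]}}

```text
t: 21.93
eef_pos: [641.8, -70.1, 226.4]
tcp_rot: [3.141, -0.0, 0.631]
ft_force: [-0.3, 0.3, -2.2]
opening: 0.635
grip_force: 30.0
```

{"fn": "arm_command", "kwargs": {"rows": [[[0,0,0.003,0,0,0,-1],[0,0,0.006,0,0,0,-1],[0,0,0.006,0,0,0,-1]]]}}

```text
t: 22.18
eef_pos: [641.8, -70.1, 225.9]
tcp_rot: [3.141, -0.0, 0.631]
ft_force: [-1.3, 0.1, 3.3]
opening: 0.634
grip_force: 30.0
```

{"fn": "arm_command", "kwargs": {"rows": [[[0,0,0,0,0,0,0.35],[0,0,0,0,0,0,0.5],[0,0,0,0,0,0,0.7],[0,0,0,0,0,0,0.8],[0,0,-0.1,0,0,0,0.8],[0,0,-0.35,0,0,0,0.8],[0,0,-0.6,0,0,0,0.8],[0,0,-0.85,0,0,0,0.8],[0,0,-0.85,0,0,0,0.8],[0,0,-0.85,0,0,0,0.8]]]}}

```text
t: 23.02
eef_pos: [641.7, -70.1, 355.2]
tcp_rot: [3.138, -0.003, 0.631]
ft_force: [0.6, -0.2, -0.6]
opening: 0.9
grip_force: 0.0
```

```bash
python3 -c "
from h import *
im,P=cloud('wrist'); cv2.imwrite('pics/w8.png',im[...,::-1])
rim(P,641,-70,82,31,36)
Q=P.reshape(-1,3); q=Q[(abs(Q[:,2]-12)<5)&(np.hypot(Q[:,0]-641,Q[:,1]+71)<95)]
q=np.ascontiguousarray(q[:,:2].astype(np.float32)); print(len(q),cv2.minAreaRect(q))
go(630,100,350,yaw=0)
"
```

```text
rim 739 [640.7 -69.9] enc [642.  -68.2] 33.8
6163 ((641.5827026367188, -69.56884765625), (114.61336517333984, 115.20701599121094), 11.527318954467773)
t 23.07 p [641.5 -70.  353.2] rot [ 3.1408e+00 -6.0000e-04  6.3110e-01] open 0.9 grip 0.0 F [-0.4  0.1 -0.5]
rows shift [ 0.607 -0.961  0.021] turn z 0.1004
```

View pics/w8.png

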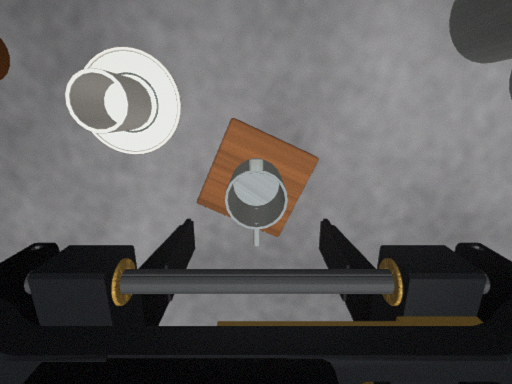

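The jug stands within 1 mm of the board's middle. I'll now check the medium cup from above.

{"fn": "arm_command", "kwargs": {"rows": [[[0.607,-0.961,0,0,0,0.1,0.8],[0.607,-0.961,0,0,0,0.1,0.8],[0.607,-0.961,0,0,0,0.1,0.8],[0.607,-0.961,0,0,0,0.1,0.8],[0.607,-0.961,0,0,0,0.1,0.8],[0.607,-0.961,0,0,0,0.1,0.8],[0.607,-0.961,0,0,0,0.1,0.8]]]}}

```text
t: 23.65
eef_pos: [630.2, 100.2, 351.4]
tcp_rot: [3.141, 0.002, 0.006]
ft_force: [0.9, -0.4, -0.1]
opening: 0.9
grip_force: 0.0
```

```bash
python3 -c "
from h import *
im,P=cloud('wrist'); cv2.imwrite('pics/w9.png',im[...,::-1])
rim(P,630,100,74,28.5); ring(P,630,100,58)
rim(P,507,387.5,66,23); ring(P,507,387.5,48)
go(630,100,350,yaw=0)
im,P=cloud('top'); cv2.imwrite('pics/t4.png',im[...,::-1])
"
```

```text
rim 717 [629.3 101.2] enc [628.7 101. ] 28.4
saucer 4120 enc [630.2 100.1] 57.8 58h.py:26: RuntimeWarning: Mean of empty slice.
  print("rim",len(q),circ(q,r-2,q.mean(0)).round(1),"enc",np.round(e[0],1),round(e[1],1))
  ret = um.true_divide(
Traceback (most recent call last):
  File "h.py", line 26, in rim
    print("rim",len(q),circ(q,r-2,q.mean(0)).round(1),"enc",np.round(e[0],1),round(e[1],1))
                       ~~~~^^^^^^^^^^^^^^^^^
  File "m2.py", line 18, in circ
    return least_squares(lambda p:np.hypot(q[:,0]-p[0],q[:,1]-p[1])-r,c0,loss="soft_l1").x
           ~~~~~~~~~~~~~^^^^^^^^^^^^^^^^^^^^^^^^^^^^^^^^^^^^^^^^^^^^^^^^^^^^^^^^^^^^^^^^
ValueError: Initial guess is outside of provided bounds
```

View pics/w9.png

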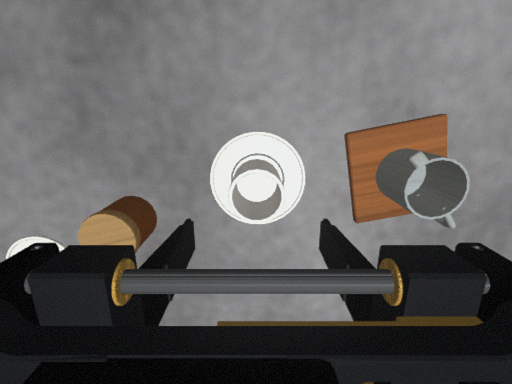

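The medium cup is about 1.5 mm off centre, well inside its 63 mm ring. Everything stands upright and the gripper is clear, so I'm handing it in.

```bash
python3 -c "
from cell import *
print(job_done())"
```

```text
the job is handed in; nothing more can be done
None
```

Job handed in after about 24 s of the 106 s: all three cups stand upright on their matching saucers (within about 2 mm of centre by camera) and the jug on the board (within about 1 mm); nothing was knocked over, though I did not re-measure the tumbler and sugar jar.

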